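Open the drain slide behind the splash guard with the reaching hook

ROBOT

A 6-joint arm with a two-finger parallel gripper is mounted at the origin on the work surface. World frame = base frame: x ahead of the robot, y to its left, z up, the work surface at z = 0. Lengths are in mm, angles in rad, forces in N, time in s.
With the tool pointing down it reaches from about 325 to 1000 mm from the base axis. Payload 5.1 kg.
Tool frame: the origin (TCP) lies between the finger pads; the fingertips stand r.nose_length ahead of it and the grasp point (between the pads) is the TCP (r.nose_length is the distance from the TCP to the fingertips, in mm); z points along the fingers, y is the direction in which the jaws open and shut (so a half turn about z gives the same grasp; the last joint's range is limited). The gripper opens to 85 mm and grips with 20 to 120 N. Pads are 22 mm wide; open, the fingers measure 114 mm over their backs; the gripper's body (76 mm by 85 mm) begins 54 mm behind the grasp point. The pads swing forward as they close: fully open they stand 13 mm farther back than shut.
Start: joints at [1.189, 0.124, 1.65, -0, 1.367, -0.083], TCP at [191.364, 621.18, 250.322] pointing down, gripper open.
Joint ranges: [-2.61, 2.61], [-1.02, 2.33], [0.03, 2.71], [-1.35, 4.49], [0.32, 2.68], [-2.91, 2.91]. Speed limits (rad/s): [2.57, 2.57, 3.14, 3.14, 3.14, 3.14].

INTERFACE

Orientations are given as a unit quaternion [x, y, z, w].
In Python, from cell import r gives the robot as it stands.
- The arm moves only by the tool send_rows, never from a script. Its argument "targets" is one flat list of numbers, 7 for each row, row after row: the turn, a rotation vector about the tool's x, y, z in degrees, then the shift along the tool's x, y, z in cm, then the closure in counts, from 0 (fully open) to 255 (shut). In form: [ax, ay, az, x, y, z, gripper, ax, ay, az, x, y, z, gripper, ...]. A call has 1 to 5 rows; each row shifts and turns the commanded pose from where the row before left it, along the tool's axes as they then stand; what a row does not reach is not made up. A row lasts 1/8 s, in which the tool goes at most 62.5 mm and 10.7 degrees, less where a joint would pass 70% of its speed; a pose out of reach is approached as far as the arm can. A call is refused whole if a number of a shift passes 6.25 or a number of a turn 10.7, either way. A call with a gripper value outside its range is refused whole. The fingers move at their own pace and stop on an object; the grip force is fixed at half the most. Time passes only in rows, so rows that do not move let the fingers close. It gives the time, the measured TCP pose, the force and the opening at its end, in the units of the state.
- r.state(): the state, without advancing time (a new reading comes with each control period).
- r.camera(name): name is "scene" or "side" or "wrist"; returns a dict with "color" (420x560x3 uint8, red, green, blue), "range_z" (420x560 float32, mm along the optical axis (not along the pixel's ray), 0 where there is no reading), "fx", "fy", "cx", "cy" (pixels), "R" (3x3) and "t" (3): a world point X has camera coordinates R X + t. Camera axes: x right, y down, z forward; pixel columns grow to the right and rows downward; lengths in mm; the calibration is good to about 2 mm. A picture is of the moment at which its call begins.
- r.finish_job(): hands the job in, once; it reports no verdict.
Trained networks look in a picture, given as the dict that the camera call returned (one of the last four; its "shot" number tells which), for a name from the list of things; names that differ only in an ending like _2 or _b are one class to them, and where a whole thing is asked for, a point or a joint stands for the part that bears it (a point fixed in the world has none). Each returns a list of dicts, best first, with "confidence" (0 to 1); they miss things now and then, are a little off and sometimes report something else, mostly with a low value. They report only what shows in the picture. A call takes as long as a camera call. They do not tell look-alikes from the thing itself.
- r.find_in(thing, picture): "location" ([x, y, z] in mm, in world coordinates, good to about 4 mm: the middle of the surface that is visible of it).
The state is a dict: "t": time; "joints": joint angles; "joint_velocities": joint speeds; "joint_torque": joint torques, N m; "eef_pos": TCP position; "eef_rot": TCP orientation; "wrist_force": force on the tool from outside, world axes, zero at the start; "torque": the same for the moment, N m; "grip_width": finger opening in mm.
Only numpy, scipy, OpenCV 4.12 (cv2) and the standard library are available. Lean on these libraries where they do the work, as an engineer would, in place of code of your own. Each camera call takes 0.05 s, during which the arm holds its last target.

TASK

Take the bent rod from its rest, reach over the splash guard and with the rod's down-turned end pull the drain's slide lever towards the guard, through its free play and on until the drain's gate is fully home on its stop; keep a steady pull of about 11 N on it there for a good second so that it seats, never as much as 20 N. Then lay the rod back in its rest as it was, leaving the drain open. Touch the lever only with the rod, do not lean on the guard, and leave everything else where it stands.

Things in the scene. Friction and masses are not known exactly. Their poses are not given: they have to be found in the camera images.
- hook_grip (a point): Centre of the handle of the bent rod (loose, 0.14 to 0.28 kg): a straight grey bar 150 mm long, 16 mm wide, 20 mm tall. From its +x end a 10 mm thick steel rod runs on along +x, level with the handle's centre, then bends straight down. Axes: x along the handle towards the bend, z up as it lies in its rest.
- hook_tip (a point): Lower, rounded end of the bent rod's down-turned leg (10 mm round bar): 140 mm ahead (+x) of the handle's centre and 56 mm below it.
- rest_seat (a point): Where the handle's centre lies when the rod is in its white fixed rest, 80 mm above the table; x along the handle, z up. Two forks, 52 mm either side along x, each 12 mm thick along x and 36 mm wide: notches 24 mm wide, floors 70 mm and prong tops 84 mm above the table. 92 mm free between the forks for the fingers. Foot 150 x 80 x 8 mm.
- guard: Splash guard, fixed: upright steel sheet 220 mm wide (y), 5 mm thick (x), top edge 60 mm above the table. Origin: its centre, at table height. x points level from the guard away from the robot, over the steel deck behind it (deck 10 mm high, reaching 150 mm behind the guard, with a rim 32 mm high at sides and back).
- drain_blade: Finger blade of the slide lever, 49 to 81 mm behind the guard at first: upright dark steel plate 36 mm wide (y), 6 mm thick (x), from 28 to 55 mm above the table. Origin: at table height under its middle; axes as the guard's. It is joined to the lever by a stiff spring (8 N per mm, up to 4 mm towards the guard), so it gives a little under pull, on the stop too.
- blade_top (a point): Middle of the blade's top edge, 55 mm above the table. Pulled towards the guard, the lever first has free play (light drag, 1 N; 10 to 30 mm, different each time and not measured), then takes the drain's gate along until that meets its stop. It slides on a fixed grey housing 56 mm wide and 85 mm long (x), top 27 mm above the table, its near end 24 to 36 mm behind the guard.
- drain_gate (a joint): How far the drain's gate has been drawn open by the lever (m): 0 = shut, as it starts; 0.006 = fully open, on its stop. Hidden in the grey housing. It moves only once the lever's free play is used up, needs about 4 N to slide and stays where it is left, as the lever does.
- bowl: Bystander, leave alone: steel bowl, 90 mm across, 40 mm tall; origin at the centre of its underside.
- jar: Bystander, leave alone: small amber jar, 36 mm across, 55 mm tall, on the station's deck behind the guard, about 68 mm to one side of the lever; origin at the centre of its underside.
- beaker: Bystander, leave alone: small white cup, 42 mm across, 50 mm tall, on the deck behind the guard, about 68 mm to the other side of the lever; origin at the centre of its underside.
- tape: Bystander, leave alone: roll of white tape lying flat, 68 mm across, 24 mm tall; origin at the centre of its underside.
- vial_jar: Bystander, leave alone: amber jar, 52 mm across, 85 mm tall; origin at the centre of its underside.
There are look-alikes about, which are no part of the job. Of the things like the part that bears hook_grip, leave any that is red; of the rest the larger one is meant. Leave any blue or pink look-alike of the part that bears rest_seat alone.

How it is judged:
By the outcome, as a careful person would: the job done as asked, in the order asked, and still so for the second after the job is handed in, with the robot touching nothing.
It also fails if it takes over 59 s, if anything falls off the work surface, if the arm or the gripper's body presses on something with over 40 N, if the wrist force passes 120 N, or if a joint passes its speed limit or range.

## Working session

There is one attempt and no reset: what is moved stays moved. The work goes in short steps, Python scripts to look and compute and a tool call to move; the robot and the scene stay as the last step left them, time stands still between calls to the robot, and variables do not carry over. Pictures are saved under pics/ and viewed, and the job is handed in when it is done.

Besides the shell and the picture viewer there is one more tool, called after ">>>" as a command line: name --argument value ..., lists and objects as JSON in quotes. send_rows: Moves the arm, as the interface text tells. Its arguments: {"type":"object","properties":{"targets":{"type":"array"}},"required":["targets"]}

```bash
ls; mkdir -p pics
python3 - <<'E'
from cell import r
import cv2,numpy as np,pickle
print(r.state()); print(r.nose_length)
for n in ["scene","side"]:
    p=r.camera(n); cv2.imwrite(f"pics/{n}0.png",p["color"][:,:,::-1]); pickle.dump(p,open(f"{n}0.pkl","wb"))
    print(n,p["fx"],p["R"],p["t"])
    for th in ["hook_grip","hook_tip","rest_seat","guard","drain_blade","blade_top","bowl","jar","beaker","tape","vial_jar"]:
        print(th,[(np.round(d["location"]).tolist(),round(d["confidence"],2)) for d in r.find_in(th,p)][:4])
E
```

```text
pics
{'t': 0.0, 'joints': array([ 1.18941939e+00,  1.24471717e-01,  1.65166907e+00, -1.44187919e-05,
        1.36748355e+00, -8.26015480e-02]), 'joint_velocities': array([ 7.61400580e-05, -6.70134068e-04,  2.54832843e-03, -1.16640584e-03,
       -7.49919786e-05, -1.18480871e-03]), 'joint_torque': array([ 5.52001420e-04, -4.23591828e+01, -3.65464783e+01, -3.66779989e-05,
        6.78217504e-03, -1.03800045e-05]), 'eef_pos': array([191.14825699, 620.66612953, 249.07749234]), 'eef_rot': array([ 1.48831153e-01,  9.88862102e-01, -9.90251600e-04, -2.26685913e-04]), 'wrist_force': array([-0.09945724, -0.10466802,  0.03874456]), 'torque': array([0.03173621, 0.03484825, 0.00261338]), 'grip_width': 85.6879238227679}
19.0
scene 443.75194241573433 [[-0.02671683  0.99964236  0.00116537]
 [ 0.82204249  0.02263354 -0.56897616]
 [-0.56879905 -0.01424325 -0.82235319]] [   8.57799125 -435.00267619 1567.21883247]
hook_grip [([281.0, -263.0, 14.0], 0.85), ([581.0, 218.0, 92.0], 0.82), ([312.0, 267.0, 10.0], 0.61), ([652.0, -90.0, 60.0], 0.28)]
hook_tip [([577.0, 212.0, 91.0], 0.65), ([316.0, 262.0, 5.0]
[... 722 characters left out ...]
, 0.58), ([277.0, -275.0, 11.0], 0.56)]
hook_tip [([298.0, 258.0, 12.0], 0.86), ([554.0, 208.0, 81.0], 0.75), ([280.0, -275.0, 17.0], 0.63)]
rest_seat [([533.0, 205.0, 8.0], 0.97), ([796.0, 115.0, 8.0], 0.96), ([824.0, -207.0, 7.0], 0.6), ([593.0, -173.0, 52.0], 0.29)]
guard [([536.0, -195.0, 59.0], 0.69)]
drain_blade [([600.0, -171.0, 51.0], 0.61), ([617.0, -237.0, 47.0], 0.19)]
blade_top [([596.0, -172.0, 52.0], 0.6)]
bowl [([409.0, 2.0, 27.0], 0.65)]
jar [([644.0, -107.0, 52.0], 0.62)]
beaker [([614.0, -238.0, 47.0], 0.9), ([370.0, -424.0, 76.0], 0.65)]
tape [([557.0, 206.0, 85.0], 0.74), ([425.0, 375.0, 19.0], 0.69)]
vial_jar [([371.0, -426.0, 75.0], 0.74), ([641.0, -107.0, 53.0], 0.18)]
```

View pics/scene0.png

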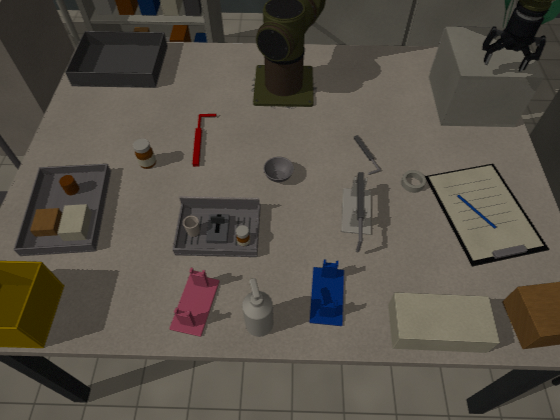

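View pics/side0.png

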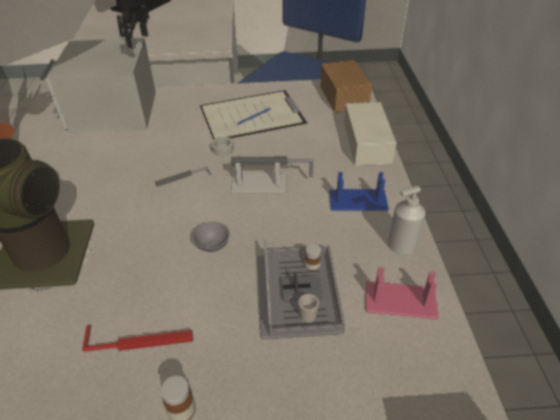

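Rod candidates in the scene picture: red (203,140), excluded; small grey lying loose (367,153); large grey in the white rest (361,205). The last fits: not red and the larger. Rests: white (357,210), blue (327,295), pink (195,305), so the white one. I'll confirm with crops.

Run:
```python
import cv2,pickle,numpy as np
a=pickle.load(open("scene0.pkl","rb"));b=pickle.load(open("side0.pkl","rb"))
c1=cv2.resize(np.ascontiguousarray(a["color"][125:255,320:420,::-1]),None,fx=4,fy=4)
c2=cv2.resize(np.ascontiguousarray(b["color"][130:230,140:340,::-1]),None,fx=2,fy=2)
c3=cv2.resize(np.ascontiguousarray(b["color"][235:340,250:350,::-1]),None,fx=3,fy=3)
im=np.zeros((520,800,3),np.uint8);im[:520,:400]=c1;im[:200,400:]=c2;im[200:515,400:700]=c3
im=cv2.convertScaleAbs(im,alpha=1.8)
cv2.imwrite("pics/crop0.png",im)
```

```text
(no output)
```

View pics/crop0.png

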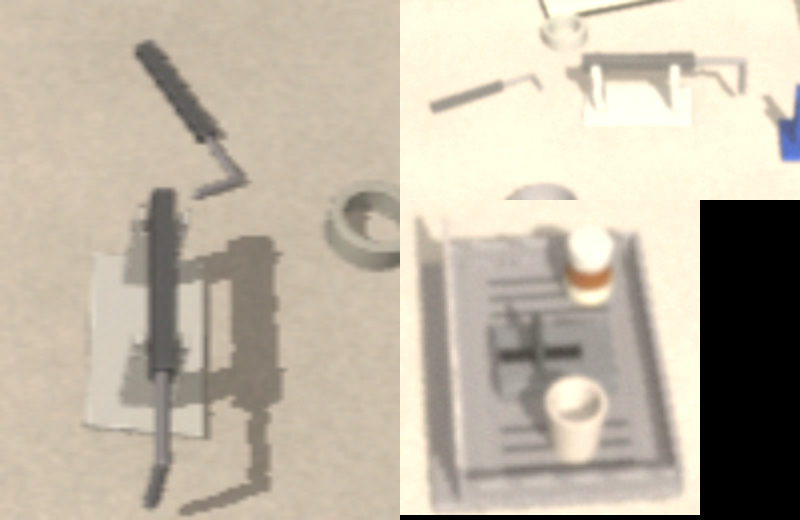

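Confirmed: the large grey rod lies in the white rest with its bend towards +x. Next, measure it and the station from the depth images.

```bash
cat > h.py <<'E'
import numpy as np,cv2
from scipy.spatial.transform import Rotation as Ro
def cloud(p):
    z=p["range_z"];v,u=np.indices(z.shape)
    C=np.stack([(u-p["cx"])/p["fx"]*z,(v-p["cy"])/p["fy"]*z,z],-1)
    W=(C-np.asarray(p["t"]))@np.asarray(p["R"]); W[z<=0]=np.nan
    return W
def sel(W,lo,hi):
    m=np.all((W>lo)&(W<hi),-1); return m
def px(p,X):
    c=np.asarray(p["R"])@X+p["t"]; return c[0]/c[2]*p["fx"]+p["cx"],c[1]/c[2]*p["fy"]+p["cy"]
def todo(st,pos,yaw):
    """rows needed: target tool-down pose, tool x at yaw(deg) in world"""
    c,s=np.cos(np.radians(yaw)),np.sin(np.radians(yaw))
    T=np.array([[c,s,0],[s,-c,0],[0,0,-1]])
    R0=Ro.from_quat(st["eef_rot"]); 
    rv=(R0.inv()*Ro.from_matrix(T)).as_rotvec(degrees=True)
    d=np.asarray(pos)-st["eef_pos"]
    return rv, R0.inv().apply(d)/10, T.T@d/10
E
python3 - <<'E'
from h import *; import pickle
for n in ["scene","side"]:
    p=pickle.load(open(n+"0.pkl","rb"));W=cloud(p)
    m=sel(W,[430,150,60],[720,260,120]);P=W[m]
    print(n,len(P),P.min(0),P.max(0))
    q=P[(P[:,2]>80)]
    for a in range(440,720,15):
        s=q[(q[:,0]>=a)&(q[:,0]<a+15)]
        if len(s): print(a,len(s),np.round(s.mean(0)),np.round(s[:,1].min()),np.round(s[:,1].max()))
    m=sel(W,[500,-320,45],[580,-20,75]);P=W[m];print("guard",len(P))
    if len(P): print(np.round(np.percentile(P,[1,50,99],axis=0)), np.polyfit(P[:,1],P[:,0],1))
    m=sel(W,[560,-200,35],[660,-140,75]);P=W[m];print("blade",len(P)); print(np.round(np.percentile(P,[1,50,99],axis=0)))
E
```

```text
scene 512 [460.32928788 196.11277808  60.59318221] [681.58408563 240.84937347  94.65767174]
455 16 [466. 224.  89.] 216.0 230.0
470 43 [478. 222.  86.] 205.0 241.0
485 29 [493. 222.  89.] 214.0 238.0
500 25 [508. 220.  89.] 213.0 227.0
515 27 [523. 219.  89.] 212.0 226.0
530 26 [538. 218.  89.] 211.0 225.0
545 27 [552. 217.  89.] 210.0 224.0
560 32 [568. 217.  89.] 209.0 225.0
575 49 [583. 216.  87.] 198.0 233.0
590 33 [597. 216.  88.] 207.0 232.0
605 33 [611. 214.  86.] 206.0 222.0
620 20 [628. 212.  84.] 208.0 216.0
635 18 [642. 211.  83.] 206.0 215.0
650 20 [657. 210.  84.] 205.0 214.0
665 20 [672. 209.  83.] 205.0 213.0
680 2 [681. 208.  83.] 207.0 209.0
guard 348
[[ 534. -272.   46.]
 [ 539. -162.   55.]
 [ 543.  -56.   63.]] [-3.09212493e-03  5.38590660e+02]
blade 71
[[ 596. -180.   36.]
 [ 601. -164.   49.]
 [ 604. -146.   57.]]
side 668 [459.36002469 188.45050293  60.00072261] [678.09717013 231.57396083  89.94759972]
455 22 [464. 218.  85.] 211.0 230.0
470 40 [478. 215.  84.] 198.0 228.0
485 30 [493. 216.  84.] 206.0 229.0
500 30 [507. 216.  85.] 207.0 227.0
515 31 [523. 213.  85.] 204.0 227.0
530 27 [538. 212.  86.] 204.0 222.0
545 28 [553. 211.  85.] 204.0 221.0
560 31 [568. 210.  85.] 202.0 221.0
575 33 [583. 207.  85.] 193.0 229.0
590 24 [598. 209.  85.] 201.0 219.0
605 12 [610. 208.  83.] 204.0 212.0
620 5 [630. 206.  82.] 203.0 210.0
635 7 [642. 204.  81.] 200.0 210.0
650 8 [656. 206.  82.] 202.0 209.0
665 4 [669. 204.  82.] 201.0 207.0
guard 208
[[ 534. -277.   46.]
 [ 537. -186.   57.]
 [ 539.  -60.   61.]] [-1.57012143e-03  5.36241543e+02]
blade 57
[[ 594. -186.   37.]
 [ 597. -173.   51.]
 [ 600. -151.   55.]]
```

Run:
```python
from h import *
from cell import r
p=r.camera("wrist");cv2.imwrite("pics/w0.png",p["color"][:,:,::-1])
s=r.state();R=p["R"];print(p["fx"],"cam pos",-R.T@p["t"]-s["eef_pos"],"fwd",R[2],"right",R[0])
print(todo(s,[480,205,260],180))
```

```text
289.7822187992791 cam pos [-74.56979301  23.119253   124.04469274] fwd [ 0.29044041 -0.08775591 -0.95286057] right [0.29431712 0.95570632 0.00169249]
(array([ 1.99293267e-03, -7.20037858e-04, -1.71200918e+01]), array([-39.83634016, -31.27701527,  -0.96640134]), array([-28.86400655, -41.61800229,  -0.96468914]))
```

Run:
```python
from h import *
from cell import r
s=r.state();print(todo(s,[510,215,255],176))
```

```text
(array([ 1.96356915e-03, -7.87939507e-04, -1.31200918e+01]), array([-42.40904299, -29.43821521,  -0.46638687]), array([-34.61975604, -38.29633814,  -0.46468914]))
```

>>> send_rows --targets '[0, 0, 0, -4.24, -2.94, 0, 0, 0, 0, 0, -4.24, -2.94, 0, 0, 0, 0, 0, -4.24, -2.94, 0, 0, 0, 0, 0, -4.24, -2.94, 0, 0, 0, 0, 0, -4.24, -2.94, 0, 0]'

```text
t: 1.88
eef_pos: [351.5, 416.9, 250.6]
eef_rot: [0.149, 0.989, 0.0, 0.0]
wrist_force: [0.0, 0.0, 0.3]
grip_width: 85.3
```

>>> send_rows --targets '[0, 0, 0, -4.24, -2.94, 0, 0, 0, 0, 0, -4.24, -2.94, 0, 0, 0, 0, 0, -4.24, -2.94, 0, 0, 0, 0, 0, -4.24, -2.94, 0, 0, 0, 0, 0, -4.24, -2.94, 0, 0]'

```text
t: 2.5
eef_pos: [510.9, 214.0, 250.6]
eef_rot: [0.149, 0.989, 0.0, 0.0]
wrist_force: [0.5, 0.2, -0.0]
grip_width: 85.7
```

>>> send_rows --targets '[0, 0, -6.5, 0, 0, 0, 0, 0, 0, -6.6, 0, 0, 0, 0, 0, 0, 0, 0, 0, 0, 0]'

```text
t: 2.88
eef_pos: [510.1, 215.2, 250.4]
eef_rot: [0.036, 0.999, 0.0, 0.0]
wrist_force: [0.6, 0.3, 0.3]
grip_width: 85.5
```

```bash
cat > look.py <<'E'
from h import *
from cell import r
import pickle,sys
n=sys.argv[1]
p=r.camera("wrist");pickle.dump(p,open(n+".pkl","wb"))
cv2.imwrite(f"pics/{n}.png",cv2.convertScaleAbs(p["color"][:,:,::-1],alpha=1.5))
s=r.state();print(s["t"],s["eef_pos"],Ro.from_quat(s["eef_rot"]).as_matrix()[:,0],s["wrist_force"],s["grip_width"])
for th in sys.argv[2:]: print(th,[(np.round(d["location"]).tolist(),round(d["confidence"],2)) for d in r.find_in(th,p)][:4])
E
python3 look.py w1 hook_grip hook_tip rest_seat
```

```text
2.925 [510.03801765 215.34735227 250.34426948] [-9.97397347e-01  7.21008341e-02 -4.12332807e-05] [ 0.39707643  0.36951964 -0.25883485] 85.3927107506504
hook_grip [([539.0, 220.0, 89.0], 0.73), ([347.0, 278.0, 9.0], 0.66)]
hook_tip [([345.0, 280.0, 10.0], 0.85), ([536.0, 217.0, 87.0], 0.6)]
rest_seat [([732.0, 135.0, 8.0], 0.85), ([757.0, -204.0, 8.0], 0.69), ([526.0, 212.0, 4.0], 0.57)]
```

View pics/w1.png

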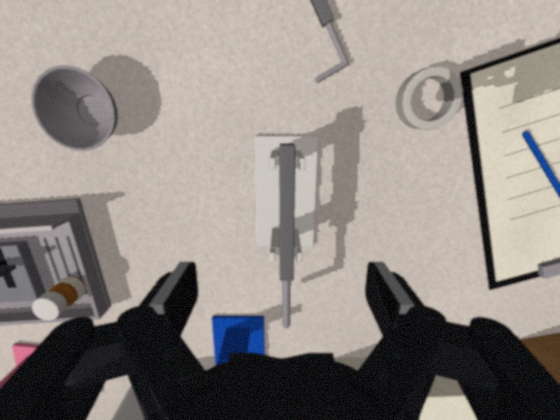

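The wrist view shows the handle along column 287, rows 145–280, with fork prongs near rows 155 and 250 and the white foot below. Now the rod's axis and the forks.

Run:
```python
from h import *; import pickle
p=pickle.load(open("w1.pkl","rb"));W=cloud(p)
P=W[sel(W,[440,180,76],[640,250,110])];
print(len(P),P.min(0),P.max(0))
for a in range(450,640,10):
    s=P[(P[:,0]>=a)&(P[:,0]<a+10)]
    if len(s): print(a,len(s),np.round(np.median(s,0),1),np.round(s[:,1].min()),np.round(s[:,1].max()))
q=P[((P[:,0]>495)&(P[:,0]<565))]; k=np.polyfit(q[:,0],q[:,1],1);print(np.degrees(np.arctan(k[0])),np.polyval(k,[500,535,570]))
F=W[sel(W,[430,160,3],[660,260,16])]
# foot by colour
c=p["color"].astype(int)
m=sel(W,[440,160,4],[640,260,14]); F=W[m]; b=c.sum(-1)[m]
print(len(F),np.percentile(F,[1,50,99],axis=0)); rect=cv2.minAreaRect(F[F[:,2]>5][:,:2].astype(np.float32)); print(rect)
```

```text
2529 [457.83338392 198.00495034  76.39397093] [639.9405458  242.28427432  92.87604111]
450 52 [458.7 224.4  88.5] 218.0 233.0
460 168 [465.1 225.6  90.5] 218.0 233.0
470 274 [475.2 224.1  89.7] 207.0 242.0
480 206 [484.  224.5  90.1] 207.0 241.0
490 155 [494.9 223.1  90.5] 215.0 231.0
500 144 [505.  222.2  90.5] 215.0 229.0
510 144 [515.1 221.3  90.4] 214.0 229.0
520 137 [525.1 220.8  90.3] 213.0 228.0
530 132 [535.  220.2  90.4] 213.0 228.0
540 135 [545.  219.4  90.5] 212.0 227.0
550 129 [554.9 218.9  90.3] 211.0 227.0
560 127 [565.1 218.1  90.4] 210.0 226.0
570 189 [575.9 216.6  89.9] 198.0 233.0
580 170 [584.2 217.1  90.1] 198.0 233.0
590 113 [595.  215.3  90.6] 208.0 223.0
600 77 [603.3 215.5  90.4] 208.0 223.0
610 58 [615.4 214.1  84.7] 210.0 219.0
620 60 [625.1 214.1  85. ] 209.0 218.0
630 59 [635.  212.8  85. ] 209.0 217.0
-3.9187591572971465 [222.54350097 220.14592751 217.74835406]
4485 [[454.5101386  178.26386049   6.33303312]
 [523.90096778 210.21436385   8.4559842 ]
 [601.47995047 258.97750572  10.30563408]]
((529.4234008789062, 219.9920196533203), (79.81025695800781, 149.68907165527344), 85.59212493896484)
```

Run:
```python
from h import *
from cell import r
s=r.state();print(todo(s,[531.5,220.4,80],176.1))
```

```text
(array([ 0.00172701,  0.00283396, -0.16238896]), array([-2.11764972,  0.63254519, 17.03452013]), array([-2.12027727,  0.62705303, 17.03439634]))
```

>>> send_rows --targets '[0, 0, -0.2, -2.12, 0.63, 4, 0, 0, 0, 0, 0, 0, 4, 0, 0, 0, 0, 0, 0, 4, 0, 0, 0, 0, 0, 0, 2.5, 0, 0, 0, 0, 0, 0, 2.5, 0]'

```text
t: 3.7
eef_pos: [531.4, 220.4, 79.2]
eef_rot: [0.034, 0.999, -0.0, -0.0]
wrist_force: [-0.1, -0.0, -0.2]
grip_width: 85.3
```

>>> send_rows --targets '[0, 0, 0, 0, 0, 0, 100, 0, 0, 0, 0, 0, 0, 170, 0, 0, 0, 0, 0, 0, 255, 0, 0, 0, 0, 0, 0, 255]'

```text
t: 4.2
eef_pos: [532.6, 220.4, 82.0]
eef_rot: [0.033, 0.999, 0.0, 0.001]
wrist_force: [1.1, 0.3, -1.2]
grip_width: 15.0
```

>>> send_rows --targets '[0, 0, 0, 0, 0, 0, 255, 0, 0, 0, 0, 0, 0, 255, 0, 0, 0, 0, 0, 0, 255, 0, 0, 0, 0, 0, 0, 255]'

```text
t: 4.7
eef_pos: [532.6, 220.5, 81.9]
eef_rot: [0.033, 0.999, 0.0, 0.001]
wrist_force: [-0.6, 0.2, 5.8]
grip_width: 15.0
```

```bash
python3 look.py w2
```

```text
4.75 [532.56196765 220.45786816  81.86524371] [-0.99777058  0.06670419 -0.00210172] [-1.41819364 -1.01493122  7.03167223] 14.771885608022908
```

View pics/w2.png

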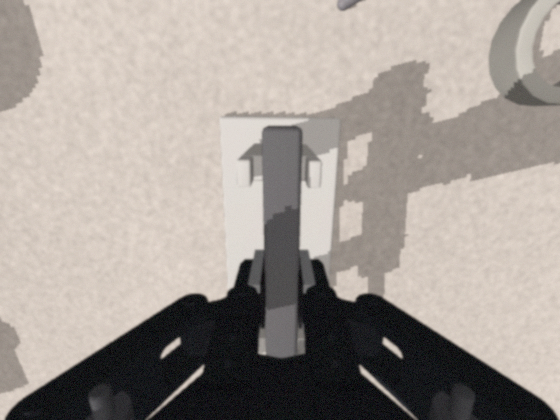

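Gripped at 15 mm opening. Lift.

>>> send_rows --targets '[0, 0, 0, 0, 0, -1.5, 255, 0, 0, 0, 0, 0, -3, 255, 0, 0, 0, 0, 0, -3, 255, 0, 0, 0, 0, 0, -2.5, 255, 0, 0, 0, 0, 0, 0, 255]'

```text
t: 5.38
eef_pos: [532.7, 220.6, 182.9]
eef_rot: [0.033, 0.999, 0.001, 0.002]
wrist_force: [-0.7, 0.4, -2.6]
grip_width: 15.2
```

>>> send_rows --targets '[0, 0, 0, 0, 0, 0, 255, 0, 0, 0, 0, 0, 0, 255]'

```text
t: 5.62
eef_pos: [530.5, 219.8, 178.3]
eef_rot: [0.033, 0.999, -0.001, -0.002]
wrist_force: [0.1, 0.3, -2.2]
grip_width: 14.9
```

```bash
python3 look.py w3
python3 - <<'E'
from h import *
from cell import r
import pickle
for n in ["scene","side"]:
    p=r.camera(n);pickle.dump(p,open(n+"1.pkl","wb"))
    x=p["color"][120:300,290:450] if n=="scene" else p["color"][80:260,160:380]
    cv2.imwrite(f"pics/{n}1.png",cv2.resize(cv2.convertScaleAbs(x[:,:,::-1],alpha=1.6),None,fx=3,fy=3))
    W=cloud(p); P=W[sel(W,[610,160,100],[720,260,210])]
    print(len(P)); print(np.round(np.percentile(P,[1,50,99],axis=0)))
    L=P[(P[:,2]<170)]; print("leg",len(L),np.round(np.percentile(L,[1,50,99],axis=0)))
E
```

```text
5.675 [530.67097804 219.89766625 178.43208861] [-0.99776897  0.06669424  0.0029934 ] [-0.6079882   0.14693215 -1.96322324] 14.709837435520438
159
[[612. 205. 126.]
 [662. 210. 177.]
 [678. 217. 183.]]
leg 46 [[673. 205. 124.]
 [676. 208. 147.]
 [679. 214. 169.]]
172
[[611. 199. 119.]
 [663. 205. 171.]
 [676. 213. 179.]]
leg 81 [[615. 200. 118.]
 [670. 204. 150.]
 [677. 209. 170.]]
```

View pics/side1.png

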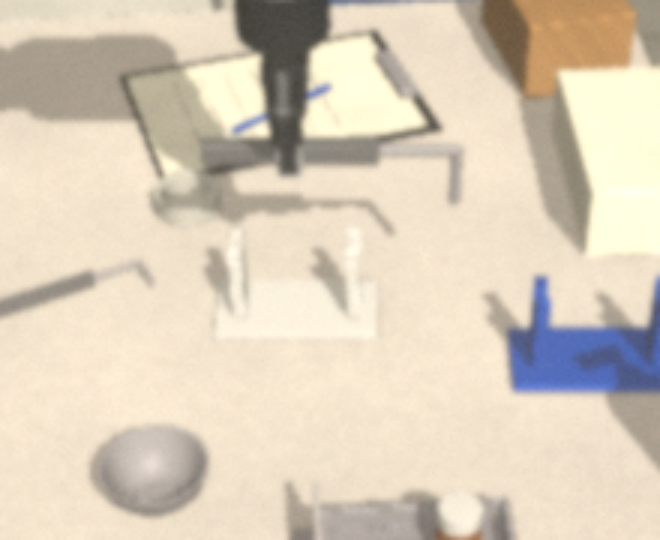

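Lifted: rod hangs level, about 2 N of weight. Now travel to a viewpoint beside the station.

Run:
```python
from h import *
from cell import r
s=r.state();print(todo(s,[470,-80,250],180))
```

```text
(array([-0.03834297, -0.11174572, -3.82247285]), array([  4.10705347, -30.34644563,  -7.0607958 ]), array([  6.10702329, -30.00086735,  -7.09095996]))
```

>>> send_rows --targets '[0, 0, -1.9, 0.4, -1.5, -2.5, 255, 0, 0, -2, 0.9, -4, -2.5, 255, 0, 0, 0, 0.9, -4.5, -2, 255, 0, 0, 0, 0.9, -5, 0, 255, 0, 0, 0, 0.9, -5, 0, 255]'

```text
t: 6.4
eef_pos: [489.1, 19.4, 250.5]
eef_rot: [-0.001, 1.0, -0.0, 0.0]
wrist_force: [1.1, -0.6, -2.5]
grip_width: 15.3
```

>>> send_rows --targets '[0, 0, 0, 0.9, -5, 0, 255, 0, 0, 0, 0.9, -3.5, 0, 255, 0, 0, 0, 0.3, -1.5, 0, 255, 0, 0, 0, 0, 0, 0, 255, 0, 0, 0, 0, 0, 0, 255]'

```text
t: 7.02
eef_pos: [468.9, -78.4, 250.2]
eef_rot: [-0.001, 1.0, 0.0, -0.0]
wrist_force: [0.5, 0.5, -2.5]
grip_width: 15.1
```

```bash
python3 look.py w4 drain_blade blade_top jar beaker hook_tip hook_grip
```

```text
7.075 [468.89824748 -78.23789155 250.21021122] [-9.99995774e-01 -2.90468781e-03  1.25539519e-04] [ 0.76581817  0.07737646 -2.590589  ] 15.260732603210485
drain_blade [([593.0, -166.0, 44.0], 0.85)]
blade_top [([595.0, -163.0, 48.0], 0.76)]
jar []
beaker [([607.0, -233.0, 42.0], 0.79)]
hook_tip [([320.0, -261.0, 16.0], 0.72), ([529.0, 208.0, 3.0], 0.56)]
hook_grip [([439.0, -80.0, 260.0], 0.65), ([320.0, -259.0, 15.0], 0.64)]
```

View pics/w4.png

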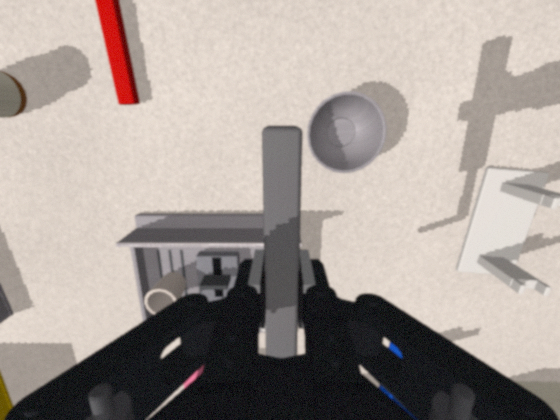

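The view shows the guard's top edge (row ~242), the slide lever with its dark blade at about (215,283), the cup at (162,300) and the handle straight down the middle.

Run:
```python
from h import *; import pickle
p=pickle.load(open("w4.pkl","rb"));W=cloud(p)
G=W[sel(W,[525,-300,56],[550,-110,68])];print("guardtop",len(G),np.percentile(G,[1,50,99],axis=0),np.polyfit(G[:,1],G[:,0],1))
G=W[sel(W,[525,-300,20],[550,-110,50])];print("guardface",len(G),np.percentile(G,[1,50,99],axis=0),np.polyfit(G[:,1],G[:,0],1) if len(G) else 0)
B=W[sel(W,[570,-195,30],[640,-135,65])];print("blade",len(B),np.percentile(B,[1,10,50,90,99],axis=0))
T=B[B[:,2]>52];print("top",len(T),np.percentile(T,[1,50,99],axis=0) if len(T) else 0)
u,v=px(p,np.array([600,-165,55]));print(u,v)
x=p["color"][190:340,110:270,::-1];cv2.imwrite("pics/w4c.png",cv2.resize(cv2.convertScaleAbs(x,alpha=2),None,fx=4,fy=4))
m=sel(W,[560,-200,20],[640,-130,35]);H=W[m];print("housing",np.percentile(H,[1,50,99],axis=0))
```

```text
guardtop 708 [[ 532.7964852  -271.29320628   56.17737361]
 [ 535.00162635 -191.41697678   60.05382221]
 [ 538.06675019 -111.91261865   61.86343793]] [-2.12773963e-03  5.34753985e+02]
guardface 1217 [[ 532.71918398 -270.79970923   20.1093212 ]
 [ 533.40596372 -191.77285826   36.34371383]
 [ 534.12013996 -111.81328623   49.71392163]] [-1.70900349e-03  5.33091783e+02]
blade 398 [[ 592.99907253 -180.57824419   30.59772043]
 [ 593.40627046 -177.10991248   33.43146491]
 [ 594.04911658 -162.3275258    47.22889804]
 [ 596.74965333 -147.87118706   55.5683822 ]
 [ 598.37943769 -145.13964754   56.34782354]]
top 137 [[ 593.27929755 -180.04386428   52.13410856]
 [ 595.28803824 -162.02548079   55.05343136]
 [ 598.49857655 -145.5415615    56.61779166]]
211.9186219957692 289.1696077541207
housing [[ 566.59500102 -190.05660678   21.7276611 ]
 [ 586.35000872 -164.18703807   27.50543001]
 [ 633.14769702 -135.36686624   33.57065259]]
```

View pics/w4c.png

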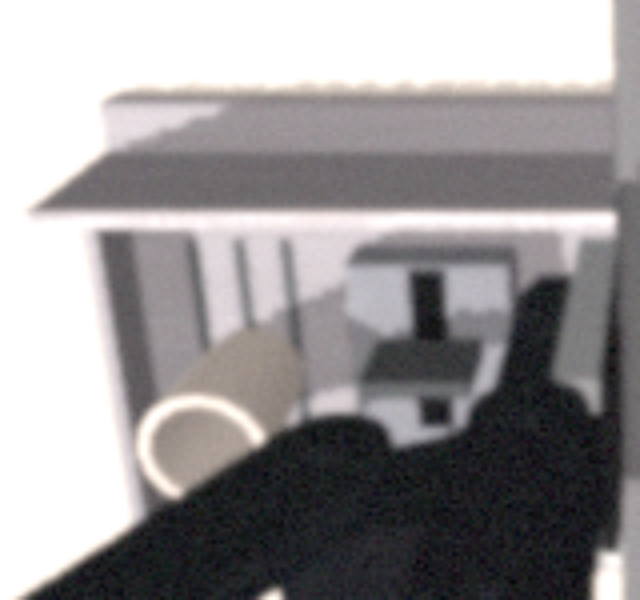

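>>> send_rows --targets '[0, 0, 0, -0.4, -2.5, 0, 255, 0, 0, 0, 0, -3.5, 0, 255, 0, 0, 0, 0, -2.5, 3, 255, 0, 0, 0, 0, 0, 4.5, 255, 0, 0, 0, 0, 0, 4, 255]'

```text
t: 8.0
eef_pos: [472.7, -164.5, 134.1]
eef_rot: [-0.0, 1.0, -0.0, 0.0]
wrist_force: [-0.3, 0.2, -3.0]
grip_width: 15.3
```

>>> send_rows --targets '[0, 0, 0, 0, 0, 0.5, 255, 0, 0, 0, 0, 0, 0, 255, 0, 0, 0, 0, 0, 0, 255]'

```text
t: 8.38
eef_pos: [474.3, -164.8, 132.9]
eef_rot: [-0.001, 1.0, -0.001, 0.002]
wrist_force: [0.1, 0.1, -2.1]
grip_width: 14.7
```

```bash
cat > both.py <<'E'
from h import *
from cell import r
import pickle,sys
k=sys.argv[1]; ims=[]
s=r.state();print(s["t"],s["eef_pos"],s["wrist_force"],s["grip_width"],"tilt",Ro.from_quat(s["eef_rot"]).as_matrix()[:,2])
for n in ["scene","side"]:
    p=r.camera(n);pickle.dump(p,open(n+k+".pkl","wb"))
    x=p["color"][180:270,160:290] if n=="scene" else p["color"][205:345,220:350]
    ims.append(cv2.resize(cv2.convertScaleAbs(x[:,:,::-1],alpha=1.8),(390,390*x.shape[0]//x.shape[1]),interpolation=cv2.INTER_CUBIC))
    W=cloud(p)
    P=W[sel(W,[545,-180,58],[680,-146,120])]
    print(n,"rod",len(P),np.round(np.percentile(P,[1,50,99],axis=0),1) if len(P) else 0)
    print(np.round(r.state()["wrist_force"],2))
h=max(i.shape[0] for i in ims);o=np.zeros((h,790,3),np.uint8)
o[:ims[0].shape[0],:390]=ims[0];o[:ims[1].shape[0],400:]=ims[1];cv2.imwrite(f"pics/both{k}.png",o)
E
python3 both.py 2
```

```text
8.375 [ 474.32274109 -164.82898546  132.89887289] [ 0.13615345  0.11637857 -2.13149931] 14.741920328603305 tilt [ 0.00393845 -0.00186551 -0.9999905 ]
scene rod 41 [[ 607.2 -169.4   66.1]
 [ 620.2 -163.7   97.9]
 [ 623.1 -156.9  119.2]]
[ 0.45  0.19 -3.18]
side rod 68 [[ 589.8 -174.7   76.2]
 [ 615.4 -171.7   99.2]
 [ 620.3 -168.6  118.9]]
[-0.46 -0.69 -2.47]
```

View pics/both2.png

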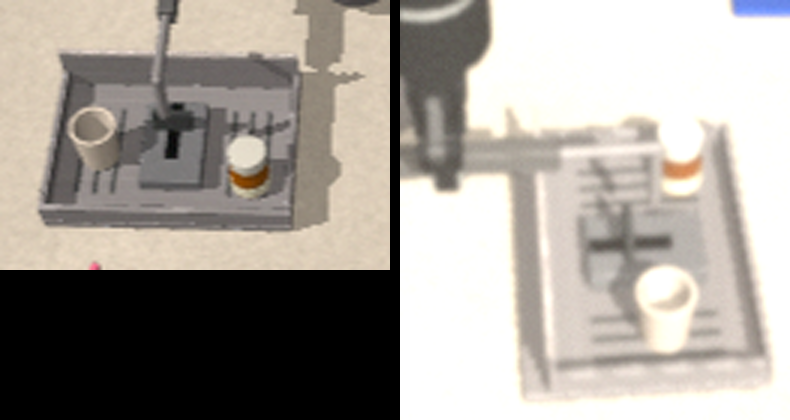

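Both views show the leg hanging about 10 mm beyond the blade's far face, centred on it in y. Lower by 38 mm.

>>> send_rows --targets '[0, 0, 0, 0, 0, 1.5, 255, 0, 0, 0, 0, 0, 1.5, 255, 0, 0, 0, 0, 0, 0.8, 255, 0, 0, 0, 0, 0, 0, 255, 0, 0, 0, 0, 0, 0, 255]'

```text
t: 9.1
eef_pos: [473.0, -164.4, 92.5]
eef_rot: [-0.001, 1.0, -0.0, 0.0]
wrist_force: [-0.2, -0.1, -2.2]
grip_width: 14.8
```

```bash
python3 both.py 3
```

```text
9.1 [ 472.97452734 -164.37138539   92.47788579] [-0.16883843 -0.11792392 -2.21414939] 14.778031425754026 tilt [ 2.85335708e-04 -1.52539787e-04 -9.99999948e-01]
scene rod 135 [[ 546.4 -170.6   60.9]
 [ 587.6 -163.1   91.8]
 [ 621.3 -156.5   99.6]]
[-0.65  1.11 -2.35]
side rod 224 [[ 545.2 -175.9   60.6]
 [ 586.8 -170.5   90.4]
 [ 618.9 -163.2   97.9]]
[-0.26 -0.19 -2.64]
```

View pics/both3.png

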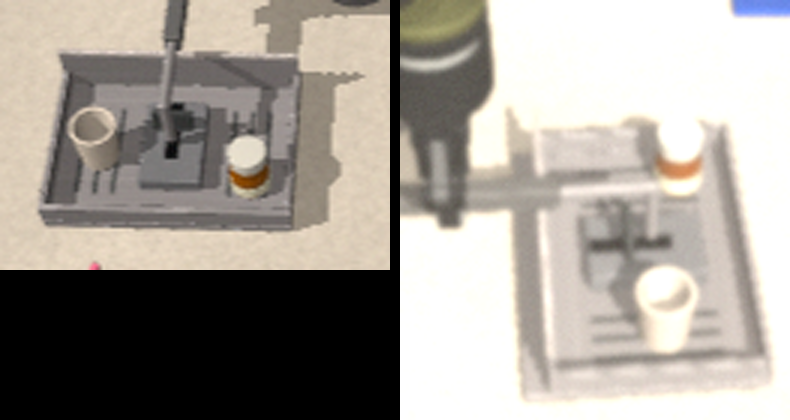

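The tip sits behind the blade, clear of the housing. Start to pull.

>>> send_rows --targets '[0, 0, 0, 0.3, 0, 0, 255, 0, 0, 0, 0.3, 0, 0, 255, 0, 0, 0, 0.2, 0, 0, 255, 0, 0, 0, 0.2, 0, 0, 255]'

```text
t: 9.7
eef_pos: [462.8, -164.3, 92.4]
eef_rot: [-0.001, 1.0, -0.0, 0.0]
wrist_force: [1.6, 1.0, -2.3]
grip_width: 15.1
```

>>> send_rows --targets '[0, 0, 0, 0.2, 0, 0, 255, 0, 0, 0, 0.2, 0, 0, 255]'

```text
t: 9.95
eef_pos: [458.8, -164.3, 92.4]
eef_rot: [-0.001, 1.0, -0.0, 0.0]
wrist_force: [0.6, -1.2, -2.7]
grip_width: 15.0
```

>>> send_rows --targets '[0, 0, 0, 0.2, 0, 0, 255, 0, 0, 0, 0.2, 0, 0, 255]'

```text
t: 10.2
eef_pos: [454.7, -164.3, 92.4]
eef_rot: [-0.001, 1.0, -0.0, 0.0]
wrist_force: [1.1, 0.5, -2.4]
grip_width: 15.1
```

>>> send_rows --targets '[0, 0, 0, 0.2, 0, 0, 255, 0, 0, 0, 0.1, 0, 0, 255]'

```text
t: 10.45
eef_pos: [451.7, -164.3, 92.3]
eef_rot: [-0.001, 1.0, -0.0, 0.0]
wrist_force: [0.2, -0.2, -2.2]
grip_width: 15.4
```

>>> send_rows --targets '[0, 0, 0, 0.2, 0, 0, 255, 0, 0, 0, 0.1, 0, 0, 255]'

```text
t: 10.7
eef_pos: [448.8, -164.3, 92.4]
eef_rot: [-0.001, 1.0, -0.0, 0.0]
wrist_force: [1.3, 0.3, -3.3]
grip_width: 14.9
```

>>> send_rows --targets '[0, 0, 0, 0.2, 0, 0, 255, 0, 0, 0, 0.1, 0, 0, 255]'

```text
t: 10.95
eef_pos: [446.0, -164.3, 92.4]
eef_rot: [-0.001, 1.0, -0.0, 0.001]
wrist_force: [4.8, -0.3, -3.9]
grip_width: 14.9
```

Load rose to 4.8 N at TCP x = 446, so the free play is used up. Now 1 mm steps.

>>> send_rows --targets '[0, 0, 0, 0.1, 0, 0, 255, 0, 0, 0, 0, 0, 0, 255]'

```text
t: 11.2
eef_pos: [444.8, -164.3, 92.4]
eef_rot: [-0.001, 1.0, -0.0, 0.0]
wrist_force: [4.1, 0.1, -4.5]
grip_width: 14.8
```

>>> send_rows --targets '[0, 0, 0, 0.1, 0, 0, 255, 0, 0, 0, 0, 0, 0, 255]'

```text
t: 11.45
eef_pos: [443.8, -164.4, 92.4]
eef_rot: [-0.001, 1.0, -0.0, 0.0]
wrist_force: [3.7, 0.5, -3.1]
grip_width: 15.2
```

>>> send_rows --targets '[0, 0, 0, 0.1, 0, 0, 255, 0, 0, 0, 0, 0, 0, 255]'

```text
t: 11.7
eef_pos: [442.7, -164.3, 92.3]
eef_rot: [-0.001, 1.0, -0.0, -0.0]
wrist_force: [4.0, -0.8, -3.1]
grip_width: 14.9
```

>>> send_rows --targets '[0, 0, 0, 0.1, 0, 0, 255, 0, 0, 0, 0, 0, 0, 255]'

```text
t: 11.95
eef_pos: [442.1, -164.3, 92.4]
eef_rot: [-0.001, 1.0, -0.0, 0.001]
wrist_force: [4.8, -0.4, -4.5]
grip_width: 15.1
```

>>> send_rows --targets '[0, 0, 0, 0.1, 0, 0, 255, 0, 0, 0, 0, 0, 0, 255]'

```text
t: 12.2
eef_pos: [441.5, -164.3, 92.4]
eef_rot: [-0.001, 1.0, -0.0, 0.001]
wrist_force: [7.9, -0.5, -6.6]
grip_width: 15.0
```

>>> send_rows --targets '[0, 0, 0, 0.05, 0, 0, 255, 0, 0, 0, 0, 0, 0, 255]'

```text
t: 12.45
eef_pos: [441.3, -164.3, 92.5]
eef_rot: [-0.001, 1.0, -0.0, 0.001]
wrist_force: [9.5, 0.4, -6.6]
grip_width: 15.0
```

>>> send_rows --targets '[0, 0, 0, 0.05, 0, 0, 255, 0, 0, 0, 0, 0, 0, 255]'

```text
t: 12.7
eef_pos: [441.0, -164.3, 92.5]
eef_rot: [-0.001, 1.0, -0.0, 0.002]
wrist_force: [10.0, 0.7, -8.0]
grip_width: 14.9
```

```bash
python3 both.py 4
```

```text
12.7 [ 440.99836104 -164.32198708   92.50592286] [10.01695255  0.66643839 -8.02643681] 14.898104467890802 tilt [ 3.69073872e-03 -3.41440262e-04 -9.99993131e-01]
scene rod 77 [[ 547.1 -168.4   60. ]
 [ 576.7 -163.1   91.6]
 [ 589.2 -159.1   97.2]]
[10.26  1.88 -8.06]
side rod 135 [[ 545.4 -173.9   59.5]
 [ 574.5 -170.5   88.9]
 [ 587.3 -163.9   94.1]]
[10.28  1.19 -8.22]
```

View pics/both4.png

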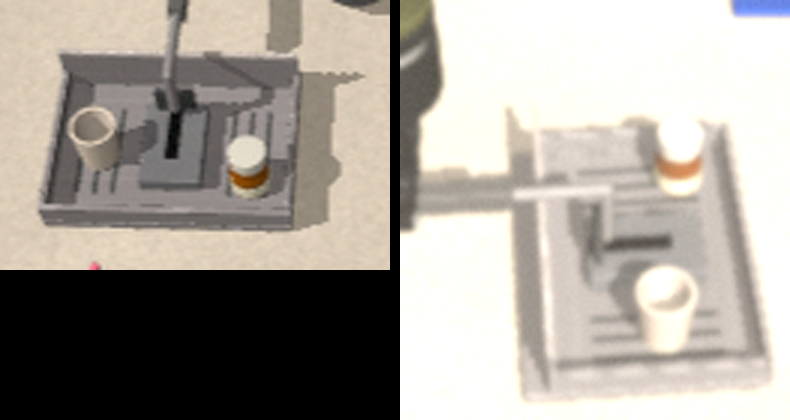

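Force is rising at the spring's rate, so the gate is on its stop; the rod is still level. Trim to 11 N and hold.

>>> send_rows --targets '[0, 0, 0, 0.03, 0, 0, 255, 0, 0, 0, 0, 0, 0, 255, 0, 0, 0, 0, 0, 0, 255]'

```text
t: 13.18
eef_pos: [440.9, -164.3, 92.5]
eef_rot: [-0.001, 1.0, -0.0, 0.002]
wrist_force: [10.2, 0.3, -8.2]
grip_width: 15.0
```

>>> send_rows --targets '[0, 0, 0, 0, 0, 0, 255, 0, 0, 0, 0, 0, 0, 255, 0, 0, 0, 0, 0, 0, 255]'

```text
t: 13.55
eef_pos: [440.9, -164.3, 92.5]
eef_rot: [-0.001, 1.0, -0.0, 0.002]
wrist_force: [10.7, -0.5, -8.1]
grip_width: 14.9
```

>>> send_rows --targets '[0, 0, 0, 0.03, 0, 0, 255, 0, 0, 0, 0, 0, 0, 255, 0, 0, 0, 0, 0, 0, 255]'

```text
t: 13.92
eef_pos: [440.7, -164.3, 92.6]
eef_rot: [-0.001, 1.0, -0.0, 0.002]
wrist_force: [11.7, 0.5, -7.9]
grip_width: 14.8
```

>>> send_rows --targets '[0, 0, 0, 0, 0, 0, 255, 0, 0, 0, 0, 0, 0, 255, 0, 0, 0, 0, 0, 0, 255, 0, 0, 0, 0, 0, 0, 255]'

```text
t: 14.42
eef_pos: [440.7, -164.4, 92.5]
eef_rot: [-0.001, 1.0, -0.0, 0.002]
wrist_force: [10.9, 0.2, -7.9]
grip_width: 14.9
```

>>> send_rows --targets '[0, 0, 0, 0, 0, 0, 255, 0, 0, 0, 0, 0, 0, 255, 0, 0, 0, 0, 0, 0, 255, 0, 0, 0, 0, 0, 0, 255]'

```text
t: 14.92
eef_pos: [440.7, -164.3, 92.6]
eef_rot: [-0.001, 1.0, -0.0, 0.002]
wrist_force: [11.2, -0.2, -9.0]
grip_width: 15.2
```

>>> send_rows --targets '[0, 0, 0, 0, 0, 0, 255, 0, 0, 0, 0, 0, 0, 255, 0, 0, 0, 0, 0, 0, 255, 0, 0, 0, 0, 0, 0, 255]'

```text
t: 15.42
eef_pos: [440.7, -164.4, 92.5]
eef_rot: [-0.001, 1.0, -0.0, 0.002]
wrist_force: [12.1, -0.3, -8.0]
grip_width: 14.8
```

Held near 11 N for over 1.5 s. Back off, then lift clear.

>>> send_rows --targets '[0, 0, 0, -0.2, 0, 0, 255, 0, 0, 0, -0.3, 0, 0, 255, 0, 0, 0, -0.5, 0, 0, 255, 0, 0, 0, -0.5, 0, 0, 255, 0, 0, 0, 0, 0, 0, 255]'

```text
t: 16.05
eef_pos: [454.3, -164.3, 92.3]
eef_rot: [-0.001, 1.0, 0.0, -0.0]
wrist_force: [0.1, -0.2, -3.2]
grip_width: 15.3
```

```bash
python3 both.py 5
```

```text
16.05 [ 454.25355772 -164.2974243    92.27435765] [ 0.11071444 -0.23516152 -3.20242384] 15.274698931221025 tilt [-6.34700734e-04  6.97060980e-05 -9.99999796e-01]
scene rod 96 [[ 546.3 -168.8   58.6]
 [ 584.9 -163.3   91.8]
 [ 602.7 -159.1   97.1]]
[-0.08 -0.17 -2.47]
side rod 169 [[ 545.5 -173.4   60. ]
 [ 580.6 -170.    89. ]
 [ 599.8 -163.6   94.3]]
[-0.42  0.32 -3.17]
```

View pics/both5.png

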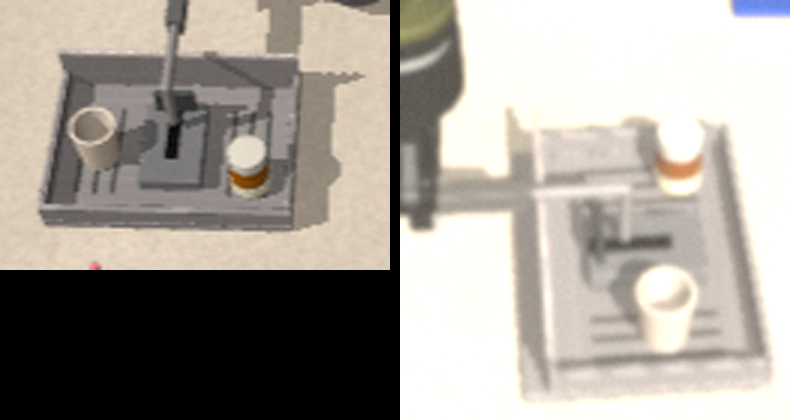

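The lever stayed where it was drawn, with the leg free of it. Lift and go back to the rest.

>>> send_rows --targets '[0, 0, 0, 0, 0, -1.5, 255, 0, 0, 0, 0, 0, -3, 255, 0, 0, 0, 0, 0, -4, 255, 0, 0, 0, 0, 0, -4, 255, 0, 0, 0, 0, 0, -2.5, 255]'

```text
t: 16.77
eef_pos: [454.8, -164.6, 246.2]
eef_rot: [-0.001, 1.0, -0.001, 0.002]
wrist_force: [0.8, -0.5, -2.8]
grip_width: 15.5
```

>>> send_rows --targets '[0, 0, 0, 0, 2, 0, 255, 0, 0, 0, 0, 4, 0, 255, 0, 0, 0, -1, 5, 0, 255, 0, 0, 0, -1, 5, 0, 255, 0, 0, 0, -1, 5, 0, 255]'

```text
t: 17.4
eef_pos: [484.0, 47.3, 243.8]
eef_rot: [-0.001, 1.0, -0.0, 0.001]
wrist_force: [-0.4, -1.3, -2.4]
grip_width: 15.2
```

>>> send_rows --targets '[0, 0, 0, -1, 5, 0, 255, 0, 0, 0, -1, 5, 0, 255, 0, 0, 2, -1, 4, 0, 255, 0, 0, 2, -1, 2.5, 0, 255, 0, 0, 0, 0, 0, 0, 255]'

```text
t: 18.02
eef_pos: [524.7, 211.9, 243.3]
eef_rot: [0.033, 0.999, 0.0, 0.0]
wrist_force: [0.8, -0.5, -1.9]
grip_width: 14.7
```

Run:
```python
from h import *
from cell import r
s=r.state();print(s["eef_pos"],Ro.from_quat(s["eef_rot"]).as_matrix()[:,0],todo(s,[530.67,219.9,178.4],176.18))
```

```text
[524.70793135 211.90573717 243.29790615] [-9.97826528e-01  6.58924623e-02 -6.35607896e-04] (array([0.02021701, 0.03641026, 0.04190833]), array([-0.5381099 ,  0.83468585,  6.49042868]), array([-0.54162272,  0.83737079,  6.48979061]))
```

>>> send_rows --targets '[0, 0, 0, -0.54, 0.84, 3, 255, 0, 0, 0, 0, 0, 2.5, 255, 0, 0, 0, 0, 0, 1, 255, 0, 0, 0, 0, 0, 0, 255, 0, 0, 0, 0, 0, 0, 255]'

```text
t: 18.65
eef_pos: [531.2, 218.4, 179.0]
eef_rot: [0.034, 0.999, 0.0, 0.001]
wrist_force: [-0.6, -0.9, -2.6]
grip_width: 15.3
```

```bash
python3 look.py w5
python3 - <<'E'
from h import *
from cell import r
import pickle
old={n:pickle.load(open(n+"1.pkl","rb")) for n in ["scene","side"]}
ims=[]
for n in ["scene","side"]:
    p=r.camera(n);pickle.dump(p,open(n+"6.pkl","wb"))
    for q in (old[n],p):
        x=q["color"][150:270,320:420] if n=="scene" else q["color"][105:235,210:340]
        ims.append(cv2.resize(cv2.convertScaleAbs(x[:,:,::-1],alpha=1.6),(390,295)))
        W=cloud(q);P=W[sel(W,[612,160,100],[720,260,210])]
        print(n,len(P),np.round(np.percentile(P,[2,50,98],axis=0),1).tolist())
        R=P[(P[:,0]<660)];k=np.polyfit(R[:,0],R[:,2],1);print(" rod z@620,660",np.polyval(k,[620,660]),np.polyval(np.polyfit(R[:,0],R[:,1],1),[620,660]))
o=np.vstack([np.hstack(ims[:2]),np.hstack(ims[2:])]);cv2.imwrite("pics/cmp6.png",o)
a=pickle.load(open("w3.pkl","rb"));b=pickle.load(open("w5.pkl","rb"))
for q in(a,b):
    W=cloud(q);H=W[sel(W,[440,190,165],[510,250,205])];print(np.round(np.percentile(H,[1,50,99],axis=0),1).tolist(),np.degrees(np.polyfit(H[:,0],H[:,1],1)[0]),np.degrees(np.polyfit(H[:,0],H[:,2],1)[0]))
E
```

```text
18.7 [531.28258319 218.49059441 179.06234169] [-0.9976393   0.06862515 -0.00253282] [ 0.2766544  -0.1786     -2.76796186] 15.129182167201437
scene 158 [[615.1, 205.2, 126.7], [661.9, 210.3, 177.2], [678.1, 216.5, 182.6]]
 rod z@620,660 [179.3128003  178.27079676] [212.33238929 211.02908128]
scene 140 [[615.8, 204.2, 127.2], [663.1, 209.0, 179.2], [678.8, 216.1, 183.7]]
 rod z@620,660 [180.75900248 180.19418922] [212.21510421 209.29676609]
side 168 [[614.7, 200.7, 120.8], [664.3, 205.0, 171.0], [676.0, 212.0, 178.6]]
 rod z@620,660 [173.41784878 174.74131268] [207.19090384 205.54658302]
side 163 [[614.6, 199.1, 123.4], [664.2, 203.7, 171.4], [676.2, 209.5, 178.8]]
 rod z@620,660 [174.30380969 173.98419904] [206.39967144 203.31790153]
[[456.5, 215.1, 183.1], [480.2, 223.8, 187.0], [509.3, 232.3, 188.5]] -3.802099775316849 0.47583623267900815
[[457.2, 213.8, 183.4], [480.6, 222.5, 187.5], [509.3, 231.0, 189.0]] -3.8533954860148216 0.8308110283455838
```

View pics/cmp6.png

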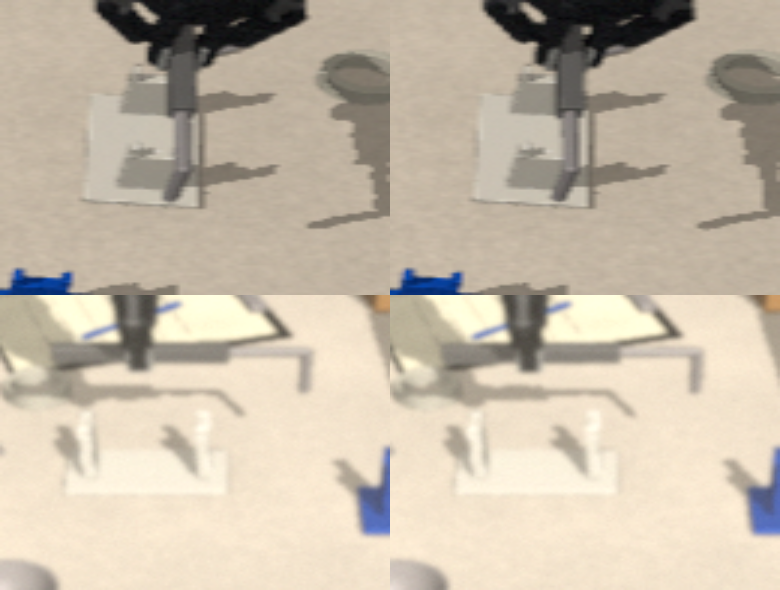

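View pics/w5.png

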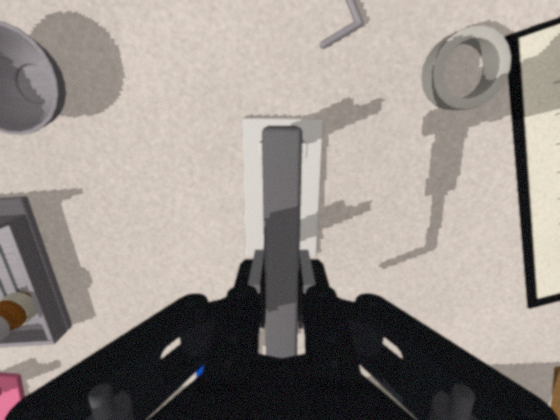

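The grip is unchanged (before/after comparison matches within ~1 mm). Trim and lower.

>>> send_rows --targets '[0, 0, 0, -0.12, 0.19, 3, 255, 0, 0, 0, 0, 0, 3, 255, 0, 0, 0, 0, 0, 1.8, 255, 0, 0, 0, 0, 0, 0, 255, 0, 0, 0, 0, 0, 0, 255]'

```text
t: 19.42
eef_pos: [532.7, 220.6, 100.7]
eef_rot: [0.034, 0.999, 0.0, 0.001]
wrist_force: [0.1, -0.0, -1.8]
grip_width: 14.5
```

```bash
python3 look.py w6;  python3 - <<'E'
from h import *
import pickle
q=pickle.load(open("w6.pkl","rb"));W=cloud(q);c=q["color"]
cv2.imwrite("pics/w6c.png",cv2.resize(cv2.convertScaleAbs(c[90:370,180:400,::-1],alpha=1.4),None,fx=2,fy=2))
E
```

```text
19.475 [532.94619189 220.64642131 101.05234908] [-0.99765728  0.06835555 -0.00273147] [ 0.53942316  0.59238343 -2.31426346] 15.055536537444814
```

View pics/w6c.png

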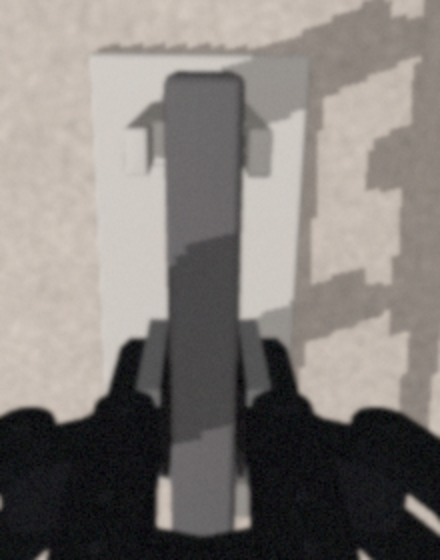

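Centred over the notches. Lower gently onto the floors.

>>> send_rows --targets '[0, 0, 0, 0, 0, 0.8, 255, 0, 0, 0, 0, 0, 0.6, 255, 0, 0, 0, 0, 0, 0, 255, 0, 0, 0, 0, 0, 0, 255]'

```text
t: 19.98
eef_pos: [531.7, 220.3, 85.2]
eef_rot: [0.034, 0.999, -0.0, -0.0]
wrist_force: [0.7, 0.4, -2.6]
grip_width: 15.1
```

>>> send_rows --targets '[0, 0, 0, 0, 0, 0.2, 255, 0, 0, 0, 0, 0, 0, 255]'

```text
t: 20.23
eef_pos: [531.7, 220.3, 83.2]
eef_rot: [0.034, 0.999, -0.0, -0.0]
wrist_force: [-0.2, -0.1, -2.9]
grip_width: 14.7
```

>>> send_rows --targets '[0, 0, 0, 0, 0, 0.15, 255, 0, 0, 0, 0, 0, 0, 255]'

```text
t: 20.48
eef_pos: [532.0, 220.4, 82.1]
eef_rot: [0.034, 0.999, 0.0, 0.0]
wrist_force: [-0.6, -0.2, -1.4]
grip_width: 14.8
```

>>> send_rows --targets '[0, 0, 0, 0, 0, 0.08, 255, 0, 0, 0, 0, 0, 0, 255]'

```text
t: 20.72
eef_pos: [532.0, 220.4, 81.9]
eef_rot: [0.034, 0.999, 0.0, 0.0]
wrist_force: [-3.4, -1.1, 5.3]
grip_width: 14.7
```

>>> send_rows --targets '[0, 0, 0, 0, 0, 0, 190, 0, 0, 0, 0, 0, 0, 150, 0, 0, 0, 0, 0, 0, 100, 0, 0, 0, 0, 0, 0, 50, 0, 0, 0, 0, 0, 0, 0]'

```text
t: 21.35
eef_pos: [531.8, 220.3, 81.0]
eef_rot: [0.034, 0.999, -0.0, -0.0]
wrist_force: [0.0, -0.4, -0.0]
grip_width: 83.5
```

>>> send_rows --targets '[0, 0, 0, 0, 0, 0, 0, 0, 0, 0, 0, 0, 0, 0, 0, 0, 0, 0, 0, 0, 0]'

```text
t: 21.72
eef_pos: [531.8, 220.3, 81.0]
eef_rot: [0.034, 0.999, 0.0, 0.0]
wrist_force: [-0.4, 0.2, 0.7]
grip_width: 85.3
```

Released. Withdraw straight up to the first viewpoint and check.

>>> send_rows --targets '[0, 0, 0, 0, 0, -2, 0, 0, 0, 0, 0, 0, -4, 0, 0, 0, 0, 0, 0, -5, 0, 0, 0, 0, 0, 0, -5, 0, 0, 0, 0, 2.1, -0.5, -1, 0]'

```text
t: 22.35
eef_pos: [513.1, 217.4, 258.4]
eef_rot: [0.034, 0.999, 0.002, 0.005]
wrist_force: [0.4, -0.3, 0.2]
grip_width: 85.6
```

>>> send_rows --targets '[0, 0, 0, 0, 0, 0, 0, 0, 0, 0, 0, 0, 0, 0, 0, 0, 0, 0, 0, 0, 0]'

```text
t: 22.72
eef_pos: [510.4, 216.6, 249.9]
eef_rot: [0.034, 0.999, -0.0, -0.001]
wrist_force: [-0.2, 0.0, -0.1]
grip_width: 85.6
```

```bash
python3 look.py w7; python3 both.py 7
python3 - <<'E'
from h import *; import pickle
for n in["w1","w7"]:
    p=pickle.load(open(n+".pkl","rb"));W=cloud(p)
    P=W[sel(W,[440,180,86.5],[640,250,110])]
    q=P[((P[:,0]>495)&(P[:,0]<565))]; k=np.polyfit(q[:,0],q[:,1],1);kz=np.polyfit(q[:,0],q[:,2],1)
    print(n,P[:,0].min(),np.percentile(P[:,0],99.5),np.degrees(np.arctan(k[0])),np.polyval(k,[500,535,570]),np.polyval(kz,[500,570]))
for n in ["scene","side"]:
    for k in "07":
        p=pickle.load(open(n+k+".pkl","rb"));W=cloud(p)
        P=W[sel(W,[560,-195,42],[640,-140,62])];print(n,k,"blade",np.round(np.median(P,0),1),len(P))
        print("   leg",np.round(np.median(W[sel(W,[640,180,30],[700,240,72])],0),1))
    cv2.imwrite(f"pics/{n}7.png",cv2.convertScaleAbs(p["color"][:,:,::-1],alpha=1.4))
E
```

```text
22.775 [510.38518262 216.61346555 249.82472257] [-0.99765133  0.0684711   0.0018804 ] [-0.73430415  0.55613587 -0.3983991 ] 85.16155902201024
22.775 [510.38518262 216.61346555 249.82472257] [-0.73430415  0.55613587 -0.3983991 ] 85.16155902201024 tilt [-1.92873003e-03 -6.39816728e-04 -9.99997935e-01]
scene rod 0 0
[-0.07 -0.18  0.11]
side rod 0 0
[ 0.4   0.01 -0.93]
w1 457.8989608158782 606.614431378303 -3.9187591572971465 [222.54350097 220.14592751 217.74835406] [90.4597173  90.30457453]
w7 457.64690446006745 606.1077143010291 -4.5699928293665435 [223.89061807 221.09303316 218.29544824] [90.3162413  90.24504116]
scene 0 blade [ 601.1 -164.5   50.6] 57
   leg [678.4 207.7  49.8]
scene 7 blade [ 580.1 -162.6   52.2] 59
   leg [677.5 209.2  48.6]
side 0 blade [ 597.  -171.6   51.4] 51
   leg [673.1 201.8  52.6]
side 7 blade [ 576.2 -170.9   51.4] 46
   leg [672.6 203.2  50. ]
```

View pics/w7.png

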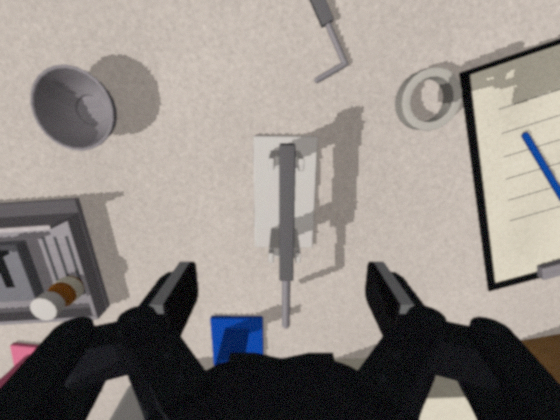

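View pics/side7.png

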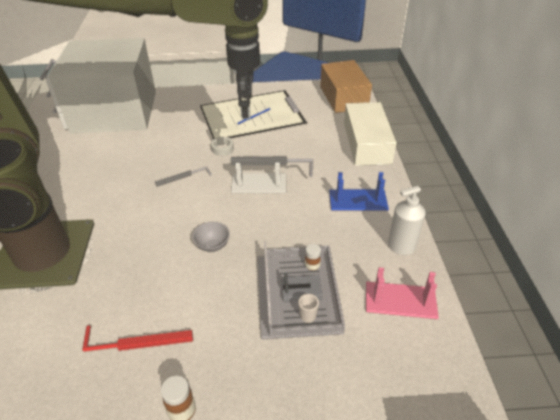

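View pics/both7.png

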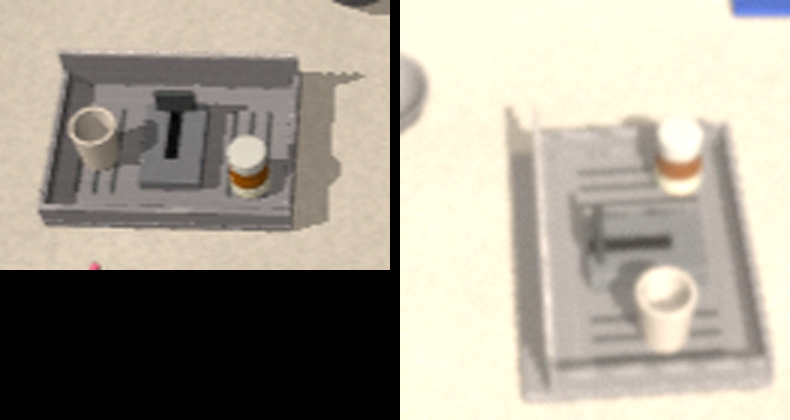

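The rod is level in the white rest, within about 1 mm of where it was, and the lever stands 21 mm nearer the guard. The bystanders are unmoved and the gripper is clear of everything. Handing in.

```bash
python3 -c "
from cell import r
print(r.finish_job())"
```

```text
the job is handed in; nothing more can be done
None
```

The job is done and handed in at about 23 s; no verdict was reported. I took the large grey rod from the white rest, hooked the blade from behind over the guard and pulled the lever home. I then laid the rod back.

- **Pull:** Contact was at about 1 N. The free play ended near TCP x = 446–448 mm, followed by about 4 N over the gate's travel. At about 442 mm the force began to climb at roughly the blade spring's rate, which I took as the stop. I held 11–12 N for about 1.5 s (10–11 N for about a second before that). The highest reading was 12.1 N, though I only saw the force at the end of each move call.
- **Side load:** The pull also put an extra vertical load of about 6 N on the tool, which I took as friction on the blade. The rod did not slip in the grip.
- **Last checks:** The blade stands about 21 mm nearer the guard in both fixed cameras and stayed there once released. The rod is level in its rest, within about 1 mm and 0.7° of how it first lay. In the pictures the jar, cup, bowl, tape and look-alikes stand where they were.
- **Not confirmed:** The gate is hidden, so "fully home" rests on the force and travel readings alone. The side camera put things about 7–8 mm off the others in y, so I used the wrist camera for positions.

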